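Line up four lenses by height on the checking rail

ROBOT

A 6-joint arm with a two-finger parallel gripper is mounted at the origin on the work surface. World frame = base frame: x ahead of the robot, y to its left, z up, the work surface at z = 0. Lengths are in m, angles in rad, forces in N, time in s.
With the tool pointing down it reaches from about 0.35 to 0.975 m from the base axis. Payload 4.9 kg.
Tool frame: the origin (TCP) lies at the very end of the fingers, on their centre line; the grasp point (between the pads) lies 19 mm behind it; z points along the fingers, x is the direction in which the jaws open and shut, and the axes are right-handed (so a half turn about z gives the same grasp; the last joint's range is limited). The gripper opens to 85 mm and grips with 20 to 120 N. Pads are 22 mm wide; open, the fingers measure 114 mm over their backs; the gripper's body (76 mm by 85 mm) begins 54 mm behind the grasp point. The pads swing forward as they close: fully open they stand 13 mm farther back than shut.
Start: joints at [1.118, 0.053, 1.613, -0, 1.476, -0.119], TCP at [0.205, 0.59, 0.231] pointing down, gripper open.
Joint ranges: [-3.01, 3.01], [-1.01, 2.22], [0.06, 2.58], [-1.02, 4.17], [0.09, 2.62], [-3.14, 3.14]. Speed limits (rad/s): [2.57, 2.57, 3.14, 3.14, 3.14, 3.14].

INTERFACE

Orientations are given as a unit quaternion [w, x, y, z].
In Python, from plant import * gives the robot as it stands.
- The arm moves only by the shell command python3 -m inch 'ROWS'. ROWS is text: rows parted by semicolons, each of 7 numbers parted by spaces: the shift along the tool's x, y, z in m, then the turn, a rotation vector about the tool's x, y, z in rad, then the closure, from 0 (fully open) to 1 (shut). A call has 1 to 10 rows; each row shifts and turns the commanded pose from where the row before left it, along the tool's axes as they then stand; what a row does not reach is not made up. A row lasts 1/12 s, in which the tool goes at most 41.7 mm and 7.16 degrees, less where a joint would pass 70% of its speed; a pose out of reach is approached as far as the arm can. A call with a gripper value outside its range is refused whole. The fingers move at their own pace and stop on an object; the grip force is fixed at half the most. Time passes only in rows, so rows that do not move let the fingers close. It gives the time, the measured TCP pose, the force and the opening at its end, in the units of the state.
- state(): the state, without advancing time (a new reading comes with each control period).
- grab_frame(name): name is "scene" or "top"; returns the picture (384x512x3 uint8, blue, green, red); there is no depth.
- camera_info(name): a dict with "vertical_fov" (degrees; the focal length in pixels is half the picture's height over the tangent of half this angle, whatever the lens; pixels are square), "cx", "cy" (the principal point, pixels), "origin" and "rotation" of the camera in the world. Camera axes: x right, y down, z forward; pixel columns grow to the right and rows downward; lengths in m; the calibration is good to about 2 mm. A picture is of the moment at which its call begins. camera_info takes no time and is no camera call.
- job_done(): hands the job in, once; it reports no verdict.
The state is a dict: "time": time; "joint_pos": joint angles; "joint_vel": joint speeds; "joint_efforts": joint torques, N m; "tool_pos": TCP position; "tool_rot": TCP orientation; "contact_force": force on the tool from outside, world axes, zero at the start; "ft_torque": the same for the moment, N m; "gripper_width": opening from 0.0 (shut) to 1.0 (fully open).
Only numpy, scipy, OpenCV 4.12 (cv2) and the standard library are available. Lean on these libraries where they do the work, as an engineer would, in place of code of your own. Each camera call takes 0.05 s, during which the arm holds its last target.

TASK

Stand the four camera lenses on the seats of the four carriages on the rail, one lens to a seat, in order of height: the lowest lens on the seat next to the white test chart block, and the tallest on the seat farthest from it. Set each one down upright, glass up and well centred on its seat, without dropping or knocking over any lens, and leave the brown glass loupe where it stands.

Things in the scene. Friction and masses are not known exactly. Their poses are not given: they have to be found in the camera images.
- lens_34: camera lens, the lowest of the four, a loose upright round cylinder 56 mm in diameter and 34 mm tall: black barrel with rubber rings, thin silver band at the foot, dark bluish glass in the top; 0.1 to 0.45 kg. Stands on the counter near the robot at the start. Origin: centre of its underside; z runs up along the barrel to the glass.
- lens_48: camera lens, the second lowest of the four, a loose upright round cylinder 62 mm in diameter and 48 mm tall: black barrel with rubber rings, thin silver band at the foot, dark bluish glass in the top; 0.1 to 0.45 kg. Stands on the counter near the robot at the start. Origin: centre of its underside; z runs up along the barrel to the glass.
- lens_62: camera lens, the second tallest of the four, a loose upright round cylinder 50 mm in diameter and 62 mm tall: black barrel with rubber rings, thin silver band at the foot, dark bluish glass in the top; 0.1 to 0.45 kg. Stands on the counter near the robot at the start. Origin: centre of its underside; z runs up along the barrel to the glass.
- lens_76: camera lens, the tallest of the four, a loose upright round cylinder 60 mm in diameter and 76 mm tall: black barrel with rubber rings, thin silver band at the foot, dark bluish glass in the top; 0.1 to 0.45 kg. Stands on the counter near the robot at the start. Origin: centre of its underside; z runs up along the barrel to the glass.
- carriage_a: one of four identical carriages fixed on the steel rail: a block with a flat grey round seat with a thin engraved centre ring, 68 mm in diameter, 6 mm thick, no rim, top 32 mm above the counter. Which letter is where along the rail varies; neighbouring centres are 76 to 104 mm apart. The rail runs along world y within 0.1 rad. Origin: centre of the seat's top; own y along the rail, x across, z up.
- carriage_b: one of four identical carriages fixed on the steel rail: a block with a flat grey round seat with a thin engraved centre ring, 68 mm in diameter, 6 mm thick, no rim, top 32 mm above the counter. Which letter is where along the rail varies; neighbouring centres are 76 to 104 mm apart. The rail runs along world y within 0.1 rad. Origin: centre of the seat's top; own y along the rail, x across, z up.
- carriage_c: one of four identical carriages fixed on the steel rail: a block with a flat grey round seat with a thin engraved centre ring, 68 mm in diameter, 6 mm thick, no rim, top 32 mm above the counter. Which letter is where along the rail varies; neighbouring centres are 76 to 104 mm apart. The rail runs along world y within 0.1 rad. Origin: centre of the seat's top; own y along the rail, x across, z up.
- carriage_d: one of four identical carriages fixed on the steel rail: a block with a flat grey round seat with a thin engraved centre ring, 68 mm in diameter, 6 mm thick, no rim, top 32 mm above the counter. Which letter is where along the rail varies; neighbouring centres are 76 to 104 mm apart. The rail runs along world y within 0.1 rad. Origin: centre of the seat's top; own y along the rail, x across, z up.
- chart: matte white block with dark bars and grey patches, fixed over either end of the rail: 64 mm across the rail, 30 mm along it, top 100 mm above the counter. Origin: centre of its underside, 14 mm above the counter; own y along the rail. Nearest seat centre about 110 mm away. On the rail's other end is a fixed aluminium block with a black focus knob, top 58 mm above the counter.
- loupe: bystander: small brown glass bottle-shaped loupe, loose, 40 mm in diameter, 74 mm tall, standing to the robot's right of the lenses. Origin: centre of its underside. Left of the lenses lies a flat chrome lens cap, and a black case 45 mm tall lies behind the rail.

How it is judged:
At the end, for the whole second after the job is handed in: Counting from the chart block, the seats carry the 34, 48, 62 and 76 mm lenses in that order; each lens stands with its underside on the seat (within 5 mm), centred within 12 mm, upright within 0.1 rad, glass up, released and at rest (((horizontal distance between lens_34 and carriage_a below 0.012 m and z of lens_34 in the frame of carriage_a between -0.005 and 0.005 m) or (horizontal distance between lens_34 and carriage_b below 0.012 m and z of lens_34 in the frame of carriage_b between -0.005 and 0.005 m) or (horizontal distance between lens_34 and carriage_c below 0.012 m and z of lens_34 in the frame of carriage_c between -0.005 and 0.005 m) or (horizontal distance between lens_34 and carriage_d below 0.012 m and z of lens_34 in the frame of carriage_d between -0.005 and 0.005 m)) and horizontal distance between lens_34 and chart between 0.07 and 0.15 m and angle between each of lens_34, lens_48, lens_62, lens_76's own z axis and vertical below 0.1 rad and linear speed of each of lens_34, lens_48, lens_62, lens_76 below 0.02 m/s and angular speed of each of lens_34, lens_48, lens_62, lens_76 below 0.2 rad/s and ((horizontal distance between lens_48 and carriage_a below 0.012 m and z of lens_48 in the frame of carriage_a between -0.005 and 0.005 m) or (horizontal distance between lens_48 and carriage_b below 0.012 m and z of lens_48 in the frame of carriage_b between -0.005 and 0.005 m) or (horizontal distance between lens_48 and carriage_c below 0.012 m and z of lens_48 in the frame of carriage_c between -0.005 and 0.005 m) or (horizontal distance between lens_48 and carriage_d below 0.012 m and z of lens_48 in the frame of carriage_d between -0.005 and 0.005 m)) and horizontal distance between lens_48 and chart between 0.16 and 0.24 m and ((horizontal distance between lens_62 and carriage_a below 0.012 m and z of lens_62 in the frame of carriage_a between -0.005 and 0.005 m) or (horizontal distance between lens_62 and carriage_b below 0.012 m and z of lens_62 in the frame of carriage_b between -0.005 and 0.005 m) or (horizontal distance between lens_62 and carriage_c below 0.012 m and z of lens_62 in the frame of carriage_c between -0.005 and 0.005 m) or (horizontal distance between lens_62 and carriage_d below 0.012 m and z of lens_62 in the frame of carriage_d between -0.005 and 0.005 m)) and horizontal distance between lens_62 and chart between 0.25 and 0.33 m and ((horizontal distance between lens_76 and carriage_a below 0.012 m and z of lens_76 in the frame of carriage_a between -0.005 and 0.005 m) or (horizontal distance between lens_76 and carriage_b below 0.012 m and z of lens_76 in the frame of carriage_b between -0.005 and 0.005 m) or (horizontal distance between lens_76 and carriage_c below 0.012 m and z of lens_76 in the frame of carriage_c between -0.005 and 0.005 m) or (horizontal distance between lens_76 and carriage_d below 0.012 m and z of lens_76 in the frame of carriage_d between -0.005 and 0.005 m)) and horizontal distance between lens_76 and chart between 0.34 and 0.42 m); the robot touches nothing.
It fails at once if the loupe is moved by more than 20 mm (distance of loupe from where it was at the start of the episode above 0.02 m).
It fails at once if a lens is knocked over (leans more than 0.8 rad) (angle between any of lens_34, lens_48, lens_62, lens_76's own z axis and vertical above 0.8 rad).
It fails at once if a lens is dropped or thrown: it moves faster than 0.6 m/s with no finger touching it ((linear speed of lens_34 above 0.6 m/s and contact force between the fingers and lens_34 below 0.05 N) or (linear speed of lens_48 above 0.6 m/s and contact force between the fingers and lens_48 below 0.05 N) or (linear speed of lens_62 above 0.6 m/s and contact force between the fingers and lens_62 below 0.05 N) or (linear speed of lens_76 above 0.6 m/s and contact force between the fingers and lens_76 below 0.05 N)).
It also fails if it takes over 112 s, if anything falls off the work surface, if the arm or the gripper's body presses on something with over 40 N, if the wrist force passes 120 N, or if a joint passes its speed limit or range.

## Working session

There is one attempt and no reset: what is moved stays moved. The work goes in short steps, Python scripts to look and compute and a shell command to move; the robot and the scene stay as the last step left them, time stands still between calls to the robot, and variables do not carry over. Pictures are saved under pics/ and viewed, and the job is handed in when it is done.

```bash
ls; mkdir -p pics
python3 - <<'E'
from plant import *
import cv2
for n in("scene","top"):
    print(n,camera_info(n)); cv2.imwrite(f"pics/{n}0.png",grab_frame(n))
print(state())
E
```

```text
pics
scene {'vertical_fov': 57.036868890126904, 'cx': 255.9808720660862, 'cy': 190.90869625694452, 'origin': array([ 0.77634835, -0.53379683,  0.79094325]), 'rotation': array([-0.29592491,  0.92874704,  0.21093994, -0.07322381])}
top {'vertical_fov': 53.84783971395808, 'cx': 260.08015318411486, 'cy': 184.872526759756, 'origin': array([ 0.4064985 , -0.10090086,  1.04627905]), 'rotation': array([-0.05128588,  0.71449031, -0.69584   ,  0.05176919])}
{'time': 0.1, 'joint_pos': array([ 1.11798645e+00,  5.32997455e-02,  1.61413403e+00, -3.70288103e-05,
        1.47601203e+00, -1.18991831e-01]), 'joint_vel': array([-2.60356146e-03, -2.45621198e-03, -4.10657783e-03, -1.31498902e-04,
        4.66245052e-05, -1.83895095e-03]), 'joint_efforts': array([ 1.38012783e-04, -3.94907105e+01, -3.71361351e+01, -7.80937648e-05,
        3.99779718e-03, -1.08001527e-05]), 'tool_pos': array([0.20454154, 0.58999171, 0.23019398]), 'tool_rot': array([ 4.59992682e-04,  8.14754015e-01,  5.79806033e-01, -8.04541354e-04]), 'contact_force': array([-0.72784806,  0.17137677, -0.07021373]), 'ft_torque': array([-0.06677935, -0.05315502, -0.00019167]), 'gripper_width': 0.9984559259590764}
```

View pics/scene0.png

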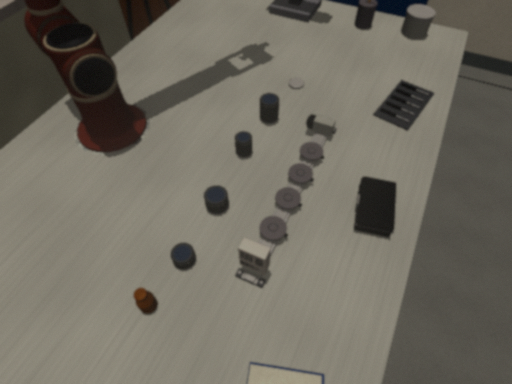

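View pics/top0.png

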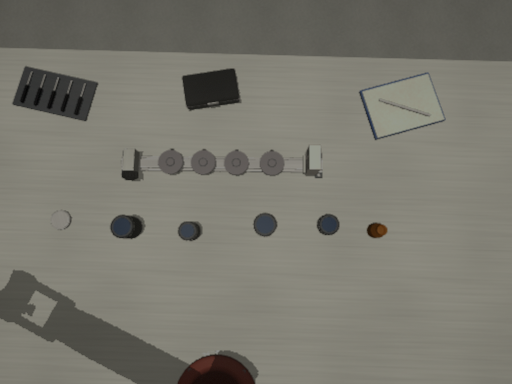

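The chart is at the right-hand (−y) end of the rail. In the top view the lenses, left to right, are at (122,226), (188,231), (265,224) and (328,224), the loupe is at (377,230), and the seats are at about (171,162), (203,162), (236,162) and (272,163). I'll zoom in to get measurable outlines.

Run:
```python
import cv2,numpy as np
t=cv2.imread("pics/top0.png");s=cv2.imread("pics/scene0.png")
g=lambda im:np.clip(im.astype(float)*1.8,0,255).astype(np.uint8)
a=cv2.resize(g(t[140:250,100:400]),None,fx=2.6,fy=2.6,interpolation=cv2.INTER_CUBIC)
b=cv2.resize(g(s[80:320,120:350]),None,fx=2.5,fy=2.5,interpolation=cv2.INTER_CUBIC)
cv2.imwrite("pics/tz.png",a);cv2.imwrite("pics/sz.png",b)
```

```text
(no output)
```

View pics/tz.png

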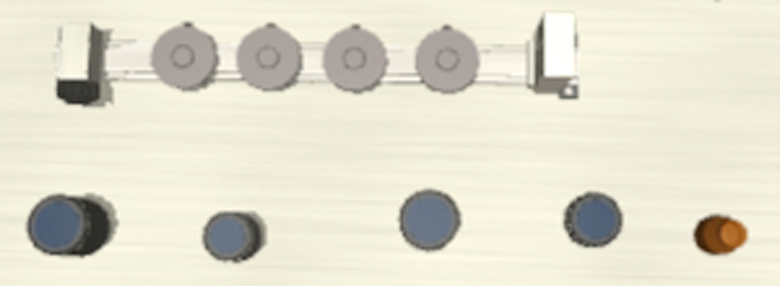

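View pics/sz.png

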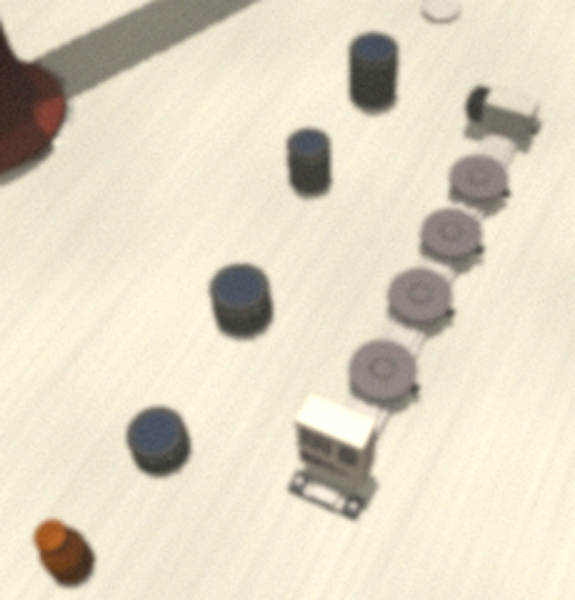

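The zoomed crops show clear blue glass discs and grey seat discs. From left to right in the top view the lenses are tall to low: 76, 62, 48, 34. Next I'll measure both views.

```bash
cat > h.py <<'E'
import numpy as np,cv2
from scipy.spatial.transform import Rotation as R
from plant import *
def cam(n):
    i=camera_info(n); q=i["rotation"]; M=R.from_quat([q[1],q[2],q[3],q[0]]).as_matrix()
    return 192/np.tan(np.radians(i["vertical_fov"])/2),i["cx"],i["cy"],np.array(i["origin"]),M
def ray(n,u,v):
    f,cx,cy,o,M=cam(n); return o,M@np.array([(u-cx)/f,(v-cy)/f,1.])
def plane(n,u,v,z):
    o,d=ray(n,u,v); return o+d*(z-o[2])/d[2]
def tri(a,b):
    o1,d1=ray("top",*a);o2,d2=ray("scene",*b)
    k=np.linalg.lstsq(np.c_[d1,-d2],o2-o1,rcond=None)[0]
    p,q=o1+d1*k[0],o2+d2*k[1]; return (p+q)/2,np.linalg.norm(p-q)
def proj(n,p):
    f,cx,cy,o,M=cam(n); c=M.T@(np.array(p)-o); return np.array([cx+f*c[0]/c[2],cy+f*c[1]/c[2]])
def glass(im):
    b,g,r=[im[...,k].astype(int) for k in range(3)]
    return ((b-r>14)&(b<140)).astype(np.uint8)
def seat(im):
    b,g,r=[im[...,k].astype(int) for k in range(3)]
    return ((g<110)&(g>62)&(r-g>=3)&(b>=g)).astype(np.uint8)
def blobs(m,lo,hi):
    m=cv2.morphologyEx(m,cv2.MORPH_CLOSE,np.ones((3,3)))
    n,l,s,c=cv2.connectedComponentsWithStats(m)
    return [(s[i,4],s[i,2],s[i,3],c[i]) for i in range(1,n) if lo<=s[i,4]<=hi]
E
python3 - <<'E'
from h import *
for n in("top","scene"):
    im=cv2.imread(f"pics/{n}0.png")
    pts={"top":[(265,224),(171,155),(300,200)],"scene":[(216,193),(300,170)]}[n]
    print(n,[im[v,u] for u,v in pts])
    for nm,f in(("glass",glass),("seat",seat)):
        for b in blobs(f(im),40,1500):print(nm,b[0],b[1],b[2],b[3].round(1))
E
```

```text
top [array([75, 65, 58], dtype=uint8), array([87, 89, 94], dtype=uint8), array([123, 134, 135], dtype=uint8)]
glass 111 17 51 [367.9 112.3]
glass 202 16 16 [264.6 224.3]
glass 158 14 15 [328.6 224. ]
glass 207 16 17 [121.3 226.2]
glass 107 11 12 [187.  230.4]
scene [array([53, 46, 43], dtype=uint8), array([68, 71, 78], dtype=uint8)]
glass 75 24 5 [348.5   1.4]
glass 458 51 16 [396.1   5.5]
```

```bash
cat >> h.py <<'E'
def glass(im):
    b,g,r=[im[...,k].astype(int) for k in range(3)]
    return ((b-r>6)&(b<110)&(b>25)).astype(np.uint8)
def seat(im):
    b,g,r=[im[...,k].astype(int) for k in range(3)]
    return ((g<105)&(g>50)&(r-g>=2)&(r-g<14)&(abs(b-g)<8)).astype(np.uint8)
E
python3 - <<'E'
from h import *
for n in("top","scene"):
    im=cv2.imread(f"pics/{n}0.png")
    print(n)
    for nm,f in(("glass",glass),("seat",seat)):
        m=f(im); o=m.copy()
        if nm=="seat": m=cv2.morphologyEx(m,cv2.MORPH_OPEN,np.ones((3,3)))
        for b in blobs(m,60,900):print(nm,b[0],b[1],b[2],b[3].round(1))
        cv2.imwrite(f"pics/m_{n}_{nm}.png",m*255)
E
```

```text
top
glass 207 69 67 [379.7  99.6]
glass 243 18 17 [264.7 224.2]
glass 184 15 15 [328.8 224. ]
glass 242 18 17 [121.3 226.1]
glass 138 13 13 [187.1 230.2]
seat 492 25 26 [203.2 162.2]
seat 490 26 24 [170.7 161.7]
seat 475 25 25 [236.1 162.7]
seat 475 24 26 [271.6 163. ]
seat 66 12 7 [311.3 172. ]
scene
glass 97 27 6 [348.3   1.6]
glass 507 52 16 [396.5   5.6]
glass 83 13 8 [269.   98.5]
glass 166 16 14 [215.3 194.3]
glass 186 16 15 [181.6 252.8]
glass 134 74 22 [291.9 369.9]
seat 89 16 7 [367.7   2.7]
seat 841 34 44 [305.4 163.3]
seat 515 26 27 [287.6 199.3]
seat 596 27 28 [272.8 229.2]
```

Run:
```python
from h import *
G={76:((121.3,226.1),(269.5,99)),62:((187.1,230.2),(243.5,136)),48:((264.7,224.2),(215.6,194.8)),34:((328.8,224.0),(181.6,252.8))}
for h,(a,b) in G.items():
    p,e=tri(a,b); print(h,plane("top",*a,h/1000).round(4),plane("scene",*b,h/1000)[:2].round(4),"tri",p.round(4),round(e,4))
C=[(170.7,161.7),(203.2,162.2),(236.1,162.7),(271.6,163)]
B=[(311,150),(300,173),(287.6,198),(272.8,228)]
P=[]
for a,b in zip(C,B):
    p=plane("top",*a,.032);P.append(p);print(p.round(4),plane("scene",*b,.032)[:2].round(4),tri(a,b)[0].round(4))
print(np.linalg.norm(np.diff(P,axis=0),axis=1))
print("chart top",plane("top",315,156,.1),"loupe",plane("top",382,230,.074))
s=state();print(R.from_quat(np.roll(s["tool_rot"],-1)).as_matrix().round(3))
```

```text
76 [0.4334 0.2514 0.076 ] [0.4347 0.2493] tri [0.4334 0.2524 0.0732] 0.0
62 [0.4277 0.0858 0.062 ] [0.4269 0.0886] tri [0.4281 0.0855 0.0652] 0.0011
48 [ 0.449  -0.1145  0.048 ] [ 0.45   -0.1158] tri [ 0.4491 -0.1146  0.0459] 0.0001
34 [ 0.4547 -0.2856  0.034 ] [ 0.4537 -0.2866] tri [ 0.4542 -0.2861  0.0338] 0.0014
[0.613  0.1464 0.032 ] [0.6131 0.1472] [0.6131 0.1464 0.0327]
[0.614  0.0575 0.032 ] [0.6157 0.0554] [0.6149 0.0582 0.0284]
[ 0.615  -0.0325  0.032 ] [ 0.6173 -0.0354] [ 0.6161 -0.0321  0.0269]
[ 0.6168 -0.1295  0.032 ] [ 0.6191 -0.1331] [ 0.6179 -0.1298  0.0259]
[0.0888787  0.08997801 0.09709107]
chart top [ 0.62392907 -0.23827357  0.1       ] loupe [ 0.44106448 -0.41434599  0.074     ]
[[ 0.328  0.945 -0.001]
 [ 0.945 -0.328 -0.002]
 [-0.002 -0.    -1.   ]]
```

Both views agree to about 2–3 mm. Seat spacings are 89, 90 and 97 mm, and the triangulated lens heights match the sizes given. From left to right the seats take 76, 62, 48 and 34. I'll turn the jaws along world x, which keeps them clear of neighbouring lenses on the rail.

```bash
python3 -m inch '0 0 0 0 0 0.1237 0;0 0 0 0 0 0.1237 0;0 0 0 0 0 0.1237 0;0 0 0 0 0 0.1237 0;0 0 0 0 0 0.1237 0;0 0 0 0 0 0.1237 0;0 0 0 0 0 0.1237 0;0 0 0 0 0 0.1237 0;0 0 0 0 0 0.1237 0;0 0 0 0 0 0.1237 0'
python3 -m inch '0.0228 0.0338 0 0 0 0 0;0.0228 0.0338 0 0 0 0 0;0.0228 0.0338 0 0 0 0 0;0.0228 0.0338 0 0 0 0 0;0.0228 0.0338 0 0 0 0 0;0.0228 0.0338 0 0 0 0 0;0.0228 0.0338 0 0 0 0 0;0.0228 0.0338 0 0 0 0 0;0.0228 0.0338 0 0 0 0 0;0 0 0 0 0 0 0'
python3 -c "
from h import *
s=state();print(R.from_quat(np.roll(s['tool_rot'],-1)).as_matrix().round(3),s['joint_pos'].round(2),s['tool_pos'])"
```

```text
time: 0.93
tool_pos: [0.2046, 0.5902, 0.2306]
tool_rot: [0.001, 1.0, -0.003, -0.0]
contact_force: [0.0, -0.0, 0.7]
gripper_width: 1.002
time: 1.77
tool_pos: [0.4129, 0.2812, 0.2309]
tool_rot: [0.001, 1.0, -0.004, 0.001]
contact_force: [-1.1, 0.5, -0.0]
gripper_width: 1.001
[[ 1.    -0.008  0.001]
 [-0.008 -1.    -0.003]
 [ 0.001  0.003 -1.   ]] [ 0.45 -0.25  1.9  -0.    1.5   0.46] [0.41289566 0.28118327 0.2308952 ]
```

```bash
python3 -m inch '0.021 0.030 0 0 0 0 0;0 0 0.03 0 0 0 0;0 0 0.03 0 0 0 0;0 0 0.03 0 0 0 0;0 0 0.015 0 0 0 0;0 0 0 0 0 0 0'
python3 -c "
from h import *
cv2.imwrite('pics/s1.png',cv2.resize(grab_frame('scene')[40:200,180:380],None,fx=3,fy=3));cv2.imwrite('pics/t1.png',cv2.resize(grab_frame('top')[150:280,60:230],None,fx=3,fy=3))"
```

```text
time: 2.27
tool_pos: [0.4274, 0.2551, 0.121]
tool_rot: [0.002, 1.0, -0.0, -0.005]
contact_force: [-1.2, 0.4, 0.3]
gripper_width: 1.0
```

View pics/s1.png

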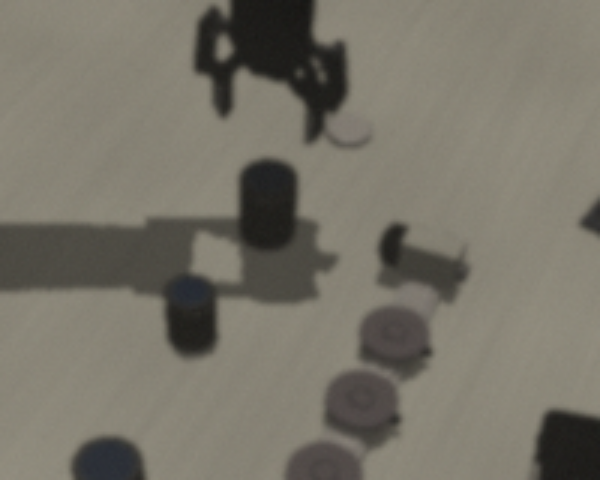

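View pics/t1.png

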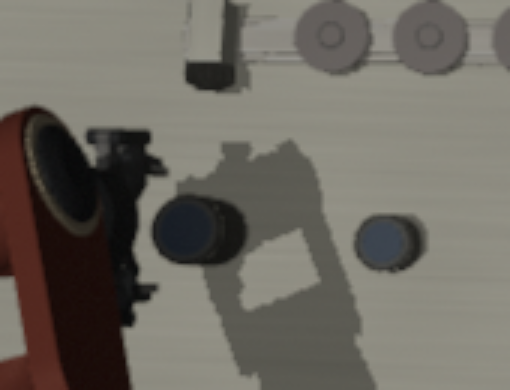

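```bash
python3 -c "
from h import *
for p in [(.4274,.2551,.121),(.4274+.0425,.2551,.134),(.4274-.0425,.2551,.134),(.4338,.251,.076)]:
  a=proj('top',p);b=proj('scene',p);print(a,b,(a-[60,150])*3,(b-[180,40])*3)"
```

```text
[112.90199699 227.83212625] [268.35581264  85.08667113] [158.70599097 233.49637876] [265.06743793 135.26001339]
[112.29997538 209.94388862] [281.76996774  85.35347274] [156.89992615 179.83166585] [305.30990321 136.06041823]
[109.3335636  245.60649599] [255.37825294  77.58639959] [148.00069079 286.81948796] [226.13475881 112.75919876]
[121.46458525 225.93236398] [269.44680789  98.58687776] [184.39375574 227.79709193] [268.34042366 175.76063327]
```

The predicted fingertip pixels match the pictures. Now I'll correct the offset, descend and check again.

```bash
python3 -m inch '0.006 0.004 0 0 0 0 0;0 0 0.015 0 0 0 0;0 0 0 0 0 0 0;0 0 0 0 0 0 0'
python3 -m inch '0 0 0.02 0 0 0 0;0 0 0.02 0 0 0 0;0 0 0.02 0 0 0 0;0 0 0.015 0 0 0 0;0 0 0 0 0 0 0;0 0 0 0 0 0 0'
```

```text
time: 2.7
tool_pos: [0.4375, 0.2524, 0.1123]
tool_rot: [-0.0, 1.0, -0.0, 0.0]
contact_force: [0.2, -0.3, -0.7]
gripper_width: 1.001
time: 3.2
tool_pos: [0.4372, 0.2524, 0.0369]
tool_rot: [0.0, 1.0, 0.0, -0.0]
contact_force: [0.2, 0.8, 1.0]
gripper_width: 0.998
```

```bash
python3 -m inch '-0.003 0.001 0.01 0 0 0 0;0 0 0 0 0 0 0;0 0 0 0 0 0 0'
python3 -m inch '0 0 0 0 0 0 0.15;0 0 0 0 0 0 0.2;0 0 0 0 0 0 0.25;0 0 0 0 0 0 0.3;0 0 0 0 0 0 0.35;0 0 0 0 0 0 0.5;0 0 0 0 0 0 0.6;0 0 0 0 0 0 0.6'
```

```text
time: 3.45
tool_pos: [0.434, 0.2514, 0.0267]
tool_rot: [-0.0, 1.0, 0.0, 0.0]
contact_force: [0.2, 0.7, 1.0]
gripper_width: 1.004
time: 4.12
tool_pos: [0.4337, 0.2514, 0.0269]
tool_rot: [-0.0, 1.0, -0.0, -0.001]
contact_force: [-4.6, 0.8, 6.1]
gripper_width: 0.692
```

Width 0.692 × 85 = 59 mm, so the 60 mm lens is held. Lifting and carrying.

```bash
python3 -m inch '0 0 -0.01 0 0 0 0.8;0 0 -0.02 0 0 0 0.8;0 0 -0.03 0 0 0 0.8;0 0 -0.025 0 0 0 0.8;0 0 0 0 0 0 0.8;0 0 0 0 0 0 0.8'
python3 -m inch '0.01 0.006 0 0 0 0 0.8;0.02 0.012 0 0 0 0 0.8;0.025 0.0145 0 0 0 0 0.8;0.025 0.0145 0 0 0 0 0.8;0.025 0.0145 0 0 0 0 0.8;0.025 0.0145 0 0 0 0 0.8;0.025 0.0145 0 0 0 0 0.8;0.02 0.01 0 0 0 0 0.8;0 0 0 0 0 0 0.8;0 0 0 0 0 0 0.8'
python3 -c "
from h import *
cv2.imwrite('pics/s2.png',cv2.resize(grab_frame('scene')[40:260,180:380],None,fx=2.7,fy=2.7));print(state()['tool_pos'],state()['joint_pos'])"
```

```text
time: 4.62
tool_pos: [0.435, 0.2516, 0.1126]
tool_rot: [-0.001, 1.0, 0.0, 0.002]
contact_force: [0.2, 0.0, -4.8]
gripper_width: 0.687
time: 5.45
tool_pos: [0.6085, 0.1492, 0.108]
tool_rot: [0.0, 1.0, -0.001, -0.002]
contact_force: [-0.3, 0.4, -4.2]
gripper_width: 0.692
[0.6076698  0.1499141  0.10816236] [1.23011505e-01 1.60907225e-01 1.70911314e+00 7.21249443e-05
 1.27669406e+00 1.23987182e-01]
```

View pics/s2.png

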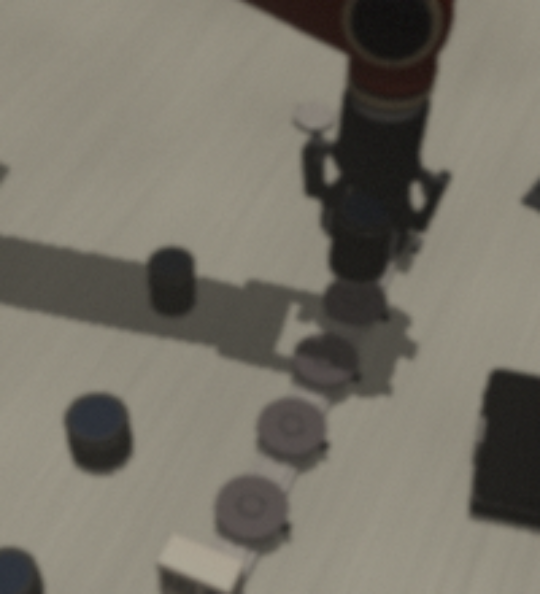

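The lens hangs upright above the far-left seat. Trimming the position and lowering.

```bash
python3 -m inch '0.0055 0.0035 0 0 0 0 0.8;0 0 0.015 0 0 0 0.8;0 0 0.015 0 0 0 0.8;0 0 0 0 0 0 0.8;0 0 0 0 0 0 0.8;0 0 0 0 0 0 0.8'
```

```text
time: 6.0
tool_pos: [0.6138, 0.1475, 0.0806]
tool_rot: [0.0, 1.0, 0.0, -0.001]
contact_force: [0.1, -0.4, -4.0]
gripper_width: 0.691
```

```bash
python3 -m inch '0 0.001 0.01 0 0 0 0.8;0 0 0.006 0 0 0 0.8;0 0 0.004 0 0 0 0.8;0 0 0 0 0 0 0.8;0 0 0 0 0 0 0.8'
```

```text
time: 6.42
tool_pos: [0.6141, 0.1462, 0.0607]
tool_rot: [0.0, 1.0, -0.0, -0.001]
contact_force: [-0.4, 0.5, -3.6]
gripper_width: 0.693
```

```bash
python3 -m inch '-0.001 0 0.002 0 0 0 0.8;0 0 0 0 0 0 0.8;0 0 0 0 0 0 0.8'; python3 -m inch '0 0 0.001 0 0 0 0.8;0 0 0 0 0 0 0.8;0 0 0 0 0 0 0.8'
```

```text
time: 6.67
tool_pos: [0.6135, 0.1463, 0.0595]
tool_rot: [-0.0, 1.0, 0.0, 0.0]
contact_force: [0.2, 0.3, -4.1]
gripper_width: 0.687
time: 6.92
tool_pos: [0.6138, 0.1464, 0.059]
tool_rot: [-0.0, 1.0, 0.0, 0.0]
contact_force: [-1.1, 0.1, -1.5]
gripper_width: 0.689
```

```bash
python3 -m inch '0 0 0.001 0 0 0 0.8;0 0 0 0 0 0 0.8;0 0 0 0 0 0 0.28;0 0 0 0 0 0 0.25;0 0 0 0 0 0 0.2;0 0 0 0 0 0 0.1;0 0 0 0 0 0 0;0 0 0 0 0 0 0;0 0 0 0 0 0 0'
```

```text
time: 7.67
tool_pos: [0.6135, 0.1463, 0.0572]
tool_rot: [-0.0, 1.0, 0.0, 0.0]
contact_force: [0.2, -0.4, 0.4]
gripper_width: 1.002
```

```bash
python3 -m inch '0 0 -0.01 0 0 0 0;0 0 -0.03 0 0 0 0;0 0 -0.035 0 0 0 0;0 0 -0.035 0 0 0 0;0 0 0 0 0 0 0;0 0 0 0 0 0 0'
```

```text
time: 8.17
tool_pos: [0.6158, 0.1466, 0.1722]
tool_rot: [-0.0, 1.0, 0.0, 0.004]
contact_force: [-0.2, 0.5, -0.4]
gripper_width: 0.996
```

Released cleanly. Next is lens_62.

```bash
python3 -m inch '-0.0233 0.0075 0 0 0 0 0;-0.0233 0.0075 0 0 0 0 0;-0.0233 0.0075 0 0 0 0 0;-0.0233 0.0075 0 0 0 0 0;-0.0233 0.0075 0 0 0 0 0;-0.0233 0.0075 0 0 0 0 0;-0.0233 0.0075 0 0 0 0 0;-0.0233 0.0075 0 0 0 0 0;0 0 0 0 0 0 0;0 0 0 0 0 0 0'
python3 -c "
from h import *
print(state()['tool_pos'])
cv2.imwrite('pics/s3.png',cv2.resize(grab_frame('scene')[80:320,120:350],None,fx=2.4,fy=2.4));cv2.imwrite('pics/t3.png',cv2.resize(grab_frame('top')[120:280,100:350],None,fx=3,fy=3))"
```

```text
time: 9.0
tool_pos: [0.426, 0.0862, 0.1663]
tool_rot: [-0.0, 1.0, -0.0, -0.0]
contact_force: [0.7, 0.2, 0.1]
gripper_width: 1.003
[0.42600671 0.08615243 0.16630536]
```

View pics/s3.png

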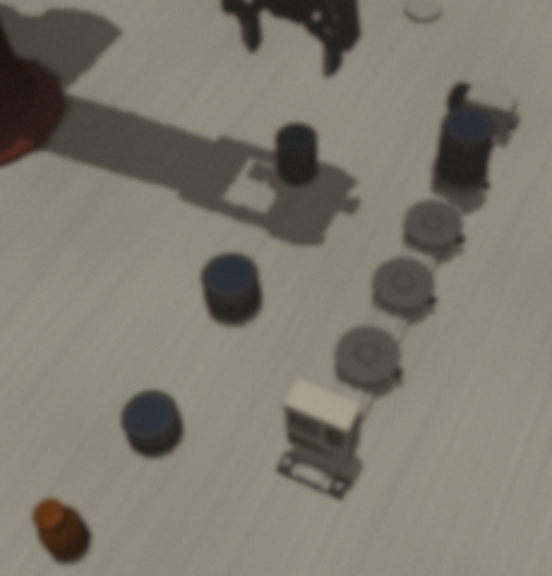

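View pics/t3.png

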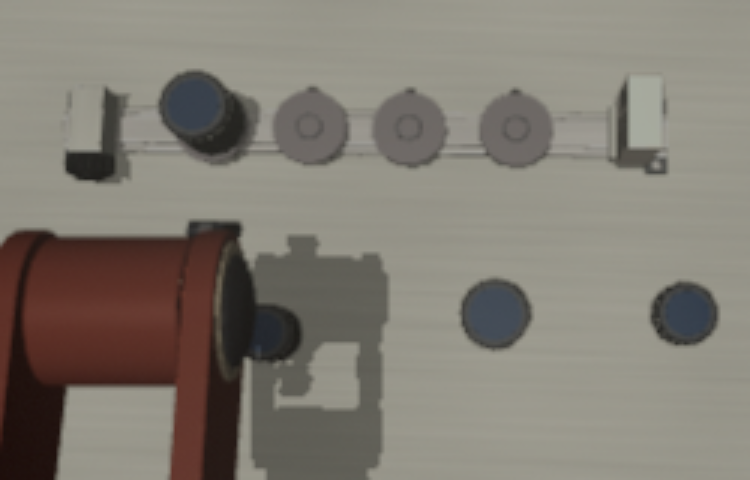

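lens_76 stands upright on the far seat, with its glass at (165,154) in the top view. I'll check its centring and descend on lens_62.

```bash
python3 -c "
from h import *
print(plane('top',164.6,154.3,.108))"
python3 -m inch '0.002 0 0.01 0 0 0 0;0 0 0.025 0 0 0 0;0 0 0.03 0 0 0 0;0 0 0.03 0 0 0 0;0 0 0.01 0 0 0 0;0 0 0 0 0 0 0;0 0 0 0 0 0 0'
```

```text
[0.6162551  0.14447267 0.108     ]
time: 9.68
tool_pos: [0.4293, 0.0864, 0.0621]
tool_rot: [0.0, 1.0, 0.0, -0.001]
contact_force: [0.6, -1.0, -0.2]
gripper_width: 0.999
```

```bash
python3 -m inch '-0.001 0 0.015 0 0 0 0;0 0 0.015 0 0 0 0;0 0 0.012 0 0 0 0;0 0 0 0 0 0 0;0 0 0 0 0 0 0'
python3 -m inch '0 0 0 0 0 0 0.15;0 0 0 0 0 0 0.2;0 0 0 0 0 0 0.25;0 0 0 0 0 0 0.3;0 0 0 0 0 0 0.35;0 0 0 0 0 0 0.4;0 0 0 0 0 0 0.5;0 0 0 0 0 0 0.7;0 0 0 0 0 0 0.8'
```

```text
time: 10.1
tool_pos: [0.4294, 0.0864, 0.0218]
tool_rot: [-0.0, 1.0, 0.0, 0.001]
contact_force: [-0.1, -0.7, 0.2]
gripper_width: 0.998
time: 10.85
tool_pos: [0.4282, 0.0863, 0.0206]
tool_rot: [-0.0, 1.0, 0.0, -0.0]
contact_force: [-1.6, 0.6, 4.3]
gripper_width: 0.571
```

```bash
python3 -m inch '0 0 -0.01 0 0 0 0.8;0 0 -0.02 0 0 0 0.8;0 0 -0.03 0 0 0 0.8;0 0 -0.025 0 0 0 0.8;0 0 0 0 0 0 0.8;0 0 0 0 0 0 0.8'
python3 -m inch '0.01 0.005 0 0 0 0 0.8;0.02 0.005 0 0 0 0 0.8;0.026 0.005 0 0 0 0 0.8;0.026 0.004 0 0 0 0 0.8;0.026 0.004 0 0 0 0 0.8;0.026 0.004 0 0 0 0 0.8;0.026 0.002 0 0 0 0 0.8;0.026 0 0 0 0 0 0.8;0 0 0 0 0 0 0.8;0 0 0 0 0 0 0.8'
python3 -m inch '0 0 0.01 0 0 0 0.8;0 0 0.015 0 0 0 0.8;0 0 0 0 0 0 0.8;0 0 0 0 0 0 0.8;0 0 0 0 0 0 0.8'
```

```text
time: 11.35
tool_pos: [0.4292, 0.0863, 0.1068]
tool_rot: [-0.0, 1.0, 0.0, 0.002]
contact_force: [-0.3, -0.1, -3.2]
gripper_width: 0.572
time: 12.18
tool_pos: [0.6131, 0.0571, 0.1023]
tool_rot: [-0.0, 1.0, -0.0, -0.002]
contact_force: [-0.6, -0.2, -1.8]
gripper_width: 0.571
time: 12.6
tool_pos: [0.6132, 0.0574, 0.08]
tool_rot: [-0.0, 1.0, 0.0, -0.0]
contact_force: [-0.4, -0.6, -1.7]
gripper_width: 0.571
```

```bash
python3 -m inch '0.001 0 0.01 0 0 0 0.8;0 0 0.009 0 0 0 0.8;0 0 0.005 0 0 0 0.8;0 0 0 0 0 0 0.8;0 0 0 0 0 0 0.8;0 0 0 0 0 0 0.8'
python3 -m inch '0 0 0.002 0 0 0 0.8;0 0 0 0 0 0 0.8;0 0 0 0 0 0 0.8'
```

```text
time: 13.1
tool_pos: [0.6152, 0.0573, 0.0564]
tool_rot: [0.0, 1.0, -0.0, 0.0]
contact_force: [-0.3, 0.3, -2.2]
gripper_width: 0.572
time: 13.35
tool_pos: [0.6152, 0.0573, 0.0545]
tool_rot: [0.0, 1.0, 0.0, 0.0]
contact_force: [0.5, -0.2, -2.4]
gripper_width: 0.568
```

```bash
python3 -m inch '0 0 0.0015 0 0 0 0.8;0 0 0 0 0 0 0.8;0 0 0 0 0 0 0.8'
python3 -m inch '0 0 0.001 0 0 0 0.8;0 0 0 0 0 0 0.8;0 0 0 0 0 0 0.8'
```

```text
time: 13.6
tool_pos: [0.615, 0.0573, 0.0528]
tool_rot: [-0.0, 1.0, 0.0, -0.0]
contact_force: [0.6, 0.0, -2.6]
gripper_width: 0.576
time: 13.85
tool_pos: [0.6151, 0.0573, 0.0526]
tool_rot: [0.0, 1.0, 0.0, -0.0]
contact_force: [-3.9, 0.1, 5.4]
gripper_width: 0.573
```

Contact is felt, so I'll release, retreat and go to lens_48.

```bash
python3 -m inch '0 0 0 0 0 0 0.4;0 0 0 0 0 0 0.36;0 0 0 0 0 0 0.3;0 0 0 0 0 0 0.2;0 0 0 0 0 0 0.1;0 0 0 0 0 0 0;0 0 0 0 0 0 0;0 0 0 0 0 0 0'
python3 -m inch '0 0 -0.01 0 0 0 0;0 0 -0.03 0 0 0 0;0 0 -0.035 0 0 0 0;0 0 -0.035 0 0 0 0;0 0 0 0 0 0 0;0 0 0 0 0 0 0'
python3 -m inch '-0.0184 0.0191 0 0 0 0 0;-0.0184 0.0191 0 0 0 0 0;-0.0184 0.0191 0 0 0 0 0;-0.0184 0.0191 0 0 0 0 0;-0.0184 0.0191 0 0 0 0 0;-0.0184 0.0191 0 0 0 0 0;-0.0184 0.0191 0 0 0 0 0;-0.0184 0.0191 0 0 0 0 0;-0.0184 0.0191 0 0 0 0 0;0 0 0 0 0 0 0'
python3 -c "
from h import *
print(state()['tool_pos'])
cv2.imwrite('pics/s4.png',cv2.resize(grab_frame('scene')[80:320,120:350],None,fx=2.4,fy=2.4));cv2.imwrite('pics/t4.png',cv2.resize(grab_frame('top')[120:280,100:350],None,fx=3,fy=3));print(state()['tool_pos'])"
```

```text
time: 14.52
tool_pos: [0.6151, 0.0573, 0.0518]
tool_rot: [0.0, 1.0, 0.0, 0.0]
contact_force: [1.2, 0.3, -1.0]
gripper_width: 1.002
time: 15.02
tool_pos: [0.6174, 0.0573, 0.1667]
tool_rot: [0.0, 1.0, 0.0, 0.004]
contact_force: [-0.7, -0.4, -1.2]
gripper_width: 1.001
time: 15.85
tool_pos: [0.4464, -0.1164, 0.1603]
tool_rot: [0.0, 1.0, -0.002, -0.002]
contact_force: [-0.1, 0.9, -0.5]
gripper_width: 0.998
[ 0.44643079 -0.11640879  0.16028888]
[ 0.44854442 -0.1148026   0.16088438]
```

View pics/s4.png

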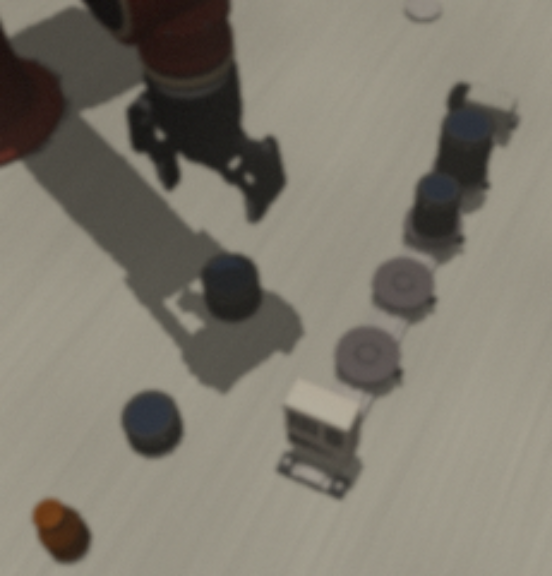

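View pics/t4.png

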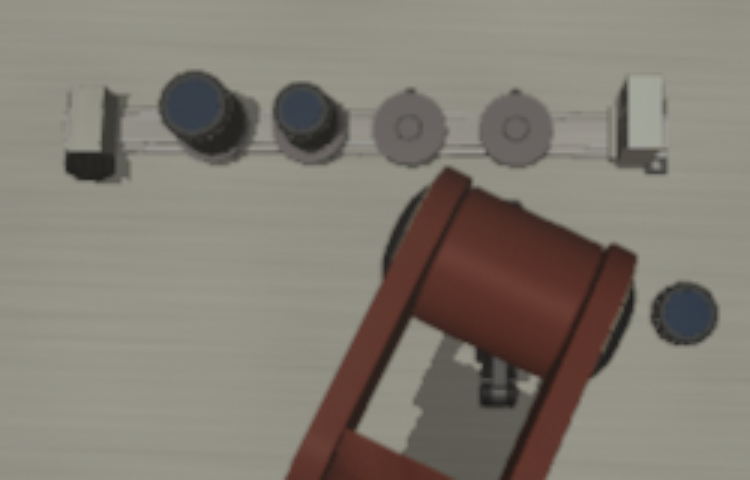

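lens_62 stands on the second seat, with its glass at (201,156) in the top view. I'll descend on lens_48.

```bash
python3 -m inch '0 0 0.01 0 0 0 0;0 0 0.025 0 0 0 0;0 0 0.03 0 0 0 0;0 0 0.03 0 0 0 0;0 0 0.01 0 0 0 0;0 0 0 0 0 0 0;0 0 0 0 0 0 0'
python3 -m inch '0 0 0.015 0 0 0 0;0 0 0.015 0 0 0 0;0 0 0.01 0 0 0 0;0 0 0 0 0 0 0;0 0 0 0 0 0 0'
```

```text
time: 16.53
tool_pos: [0.4495, -0.1141, 0.0565]
tool_rot: [-0.0, 1.0, 0.0, -0.001]
contact_force: [2.1, -0.6, 0.3]
gripper_width: 1.003
time: 16.95
tool_pos: [0.4501, -0.1147, 0.0176]
tool_rot: [0.0, 1.0, 0.0, 0.0]
contact_force: [0.1, 0.7, -0.5]
gripper_width: 0.996
```

```bash
python3 -m inch '-0.0005 0 0.006 0 0 0 0;0 0 0 0 0 0 0;0 0 0 0 0 0 0'
python3 -m inch '0 0 0 0 0 0 0.1;0 0 0 0 0 0 0.15;0 0 0 0 0 0 0.2;0 0 0 0 0 0 0.25;0 0 0 0 0 0 0.3;0 0 0 0 0 0 0.4;0 0 0 0 0 0 0.6;0 0 0 0 0 0 0.8;0 0 0 0 0 0 0.8'
python3 -m inch '0 0 -0.01 0 0 0 0.8;0 0 -0.02 0 0 0 0.8;0 0 -0.03 0 0 0 0.8;0 0 -0.025 0 0 0 0.8;0 0 0 0 0 0 0.8;0 0 0 0 0 0 0.8'
```

```text
time: 17.2
tool_pos: [0.4492, -0.1147, 0.0112]
tool_rot: [0.0, 1.0, -0.0, 0.0]
contact_force: [0.1, 1.2, 0.5]
gripper_width: 0.998
time: 17.95
tool_pos: [0.4491, -0.1148, 0.0113]
tool_rot: [0.0, 1.0, 0.0, -0.0]
contact_force: [-1.6, -0.5, 4.4]
gripper_width: 0.716
time: 18.45
tool_pos: [0.4501, -0.1151, 0.0975]
tool_rot: [0.001, 1.0, -0.0, 0.002]
contact_force: [-0.0, 0.6, -1.9]
gripper_width: 0.713
```

```bash
python3 -m inch '0.01 -0.006 0 0 0 0 0.8;0.02 -0.011 0 0 0 0 0.8;0.023 -0.011 0 0 0 0 0.8;0.023 -0.011 0 0 0 0 0.8;0.023 -0.011 0 0 0 0 0.8;0.023 -0.011 0 0 0 0 0.8;0.023 -0.011 0 0 0 0 0.8;0.02 -0.01 0 0 0 0 0.8;0 0 0 0 0 0 0.8;0 0 0 0 0 0 0.8'
python3 -m inch '0 0 0.01 0 0 0 0.8;0 0 0.015 0 0 0 0.8;0 0 0 0 0 0 0.8;0 0 0 0 0 0 0.8;0 0 0 0 0 0 0.8'
```

```text
time: 19.28
tool_pos: [0.6134, -0.0314, 0.093]
tool_rot: [-0.0, 1.0, 0.001, -0.002]
contact_force: [-1.2, -0.2, -1.7]
gripper_width: 0.713
time: 19.7
tool_pos: [0.6133, -0.0328, 0.0704]
tool_rot: [-0.0, 1.0, -0.0, -0.0]
contact_force: [0.0, -0.4, -0.7]
gripper_width: 0.711
```

```bash
python3 -m inch '0.0015 0 0.01 0 0 0 0.8;0 0 0.009 0 0 0 0.8;0 0 0.004 0 0 0 0.8;0 0 0 0 0 0 0.8;0 0 0 0 0 0 0.8;0 0 0 0 0 0 0.8'
python3 -m inch '0 0 0.0025 0 0 0 0.8;0 0 0 0 0 0 0.8;0 0 0 0 0 0 0.8'
python3 -m inch '0 0 0.001 0 0 0 0.8;0 0 0 0 0 0 0.8;0 0 0 0 0 0 0.8'
```

```text
time: 20.2
tool_pos: [0.6156, -0.0326, 0.0479]
tool_rot: [0.0, 1.0, 0.0, 0.0]
contact_force: [-0.5, -0.7, -2.1]
gripper_width: 0.709
time: 20.45
tool_pos: [0.6155, -0.0326, 0.0454]
tool_rot: [0.0, 1.0, 0.0, 0.0]
contact_force: [-0.6, -0.0, -1.1]
gripper_width: 0.713
time: 20.7
tool_pos: [0.6154, -0.0326, 0.0443]
tool_rot: [-0.0, 1.0, 0.0, -0.0]
contact_force: [-0.4, 0.7, -2.2]
gripper_width: 0.714
```

```bash
python3 -m inch '0 0 0.001 0 0 0 0.8;0 0 0 0 0 0 0.8;0 0 0 0 0 0 0.8'
python3 -m inch '0 0 0.0005 0 0 0 0.8;0 0 0 0 0 0 0.8;0 0 0 0 0 0 0.8'
```

```text
time: 20.95
tool_pos: [0.6156, -0.0326, 0.0434]
tool_rot: [0.0, 1.0, -0.0, 0.0]
contact_force: [0.4, -0.1, -0.7]
gripper_width: 0.71
time: 21.2
tool_pos: [0.6156, -0.0327, 0.0434]
tool_rot: [0.0, 1.0, -0.0, 0.0]
contact_force: [-1.2, -0.5, 2.9]
gripper_width: 0.71
```

```bash
python3 -m inch '0 0 0 0 0 0 0.27;0 0 0 0 0 0 0.24;0 0 0 0 0 0 0.2;0 0 0 0 0 0 0.1;0 0 0 0 0 0 0;0 0 0 0 0 0 0;0 0 0 0 0 0 0'
python3 -m inch '0 0 -0.01 0 0 0 0;0 0 -0.03 0 0 0 0;0 0 -0.035 0 0 0 0;0 0 -0.035 0 0 0 0;0 0 0 0 0 0 0;0 0 0 0 0 0 0'
python3 -m inch '-0.0179 0.0281 0 0 0 0 0;-0.0179 0.0281 0 0 0 0 0;-0.0179 0.0281 0 0 0 0 0;-0.0179 0.0281 0 0 0 0 0;-0.0179 0.0281 0 0 0 0 0;-0.0179 0.0281 0 0 0 0 0;-0.0179 0.0281 0 0 0 0 0;-0.0179 0.0281 0 0 0 0 0;-0.0179 0.0281 0 0 0 0 0;0 0 0 0 0 0 0'
python3 -c "
from h import *
cv2.imwrite('pics/s5.png',cv2.resize(grab_frame('scene')[80:320,120:350],None,fx=2.4,fy=2.4));cv2.imwrite('pics/t5.png',cv2.resize(grab_frame('top')[120:280,100:350],None,fx=3,fy=3));print(state()['tool_pos'])"
```

```text
time: 21.78
tool_pos: [0.6155, -0.0326, 0.0428]
tool_rot: [-0.0, 1.0, 0.0, 0.0]
contact_force: [0.4, 0.9, 0.1]
gripper_width: 0.998
time: 22.28
tool_pos: [0.6178, -0.033, 0.1576]
tool_rot: [0.001, 1.0, 0.0, 0.004]
contact_force: [0.3, 0.4, -0.1]
gripper_width: 0.997
time: 23.12
tool_pos: [0.4512, -0.2889, 0.1517]
tool_rot: [0.0, 1.0, -0.003, -0.001]
contact_force: [-1.3, 0.7, -0.5]
gripper_width: 0.998
[ 0.45328968 -0.28579666  0.15172376]
```

View pics/s5.png

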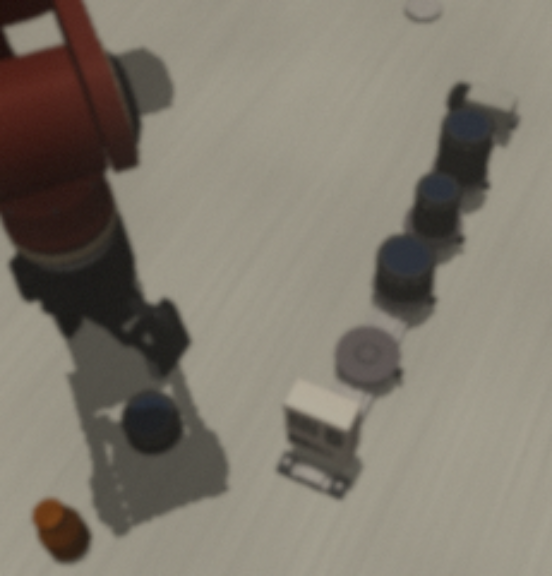

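View pics/t5.png

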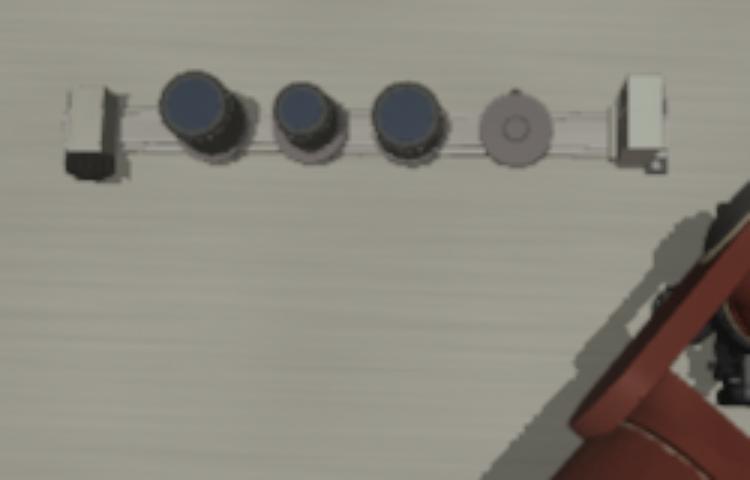

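Three lenses now stand upright on their seats. lens_34 is last.

```bash
python3 -m inch '0 0 0.01 0 0 0 0;0 0 0.025 0 0 0 0;0 0 0.03 0 0 0 0;0 0 0.03 0 0 0 0;0 0 0.01 0 0 0 0;0 0 0 0 0 0 0;0 0 0 0 0 0 0'
python3 -m inch '0 0 0.015 0 0 0 0;0 0 0.015 0 0 0 0;0 0 0.007 0 0 0 0;0 0 0 0 0 0 0;0 0 0 0 0 0 0'
```

```text
time: 23.8
tool_pos: [0.4546, -0.2846, 0.0474]
tool_rot: [-0.0, 1.0, 0.001, -0.0]
contact_force: [0.4, -1.2, 0.4]
gripper_width: 1.004
time: 24.22
tool_pos: [0.4551, -0.2859, 0.012]
tool_rot: [0.001, 1.0, 0.0, 0.001]
contact_force: [-0.2, 0.8, 0.2]
gripper_width: 1.0
```

```bash
python3 -m inch '-0.0005 0 0.006 0 0 0 0;0 0 0 0 0 0 0;0 0 0 0 0 0 0'
python3 -m inch '0 0 0 0 0 0 0.1;0 0 0 0 0 0 0.15;0 0 0 0 0 0 0.2;0 0 0 0 0 0 0.25;0 0 0 0 0 0 0.3;0 0 0 0 0 0 0.4;0 0 0 0 0 0 0.6;0 0 0 0 0 0 0.8;0 0 0 0 0 0 0.8'
python3 -m inch '0 0 -0.01 0 0 0 0.8;0 0 -0.02 0 0 0 0.8;0 0 -0.03 0 0 0 0.8;0 0 -0.025 0 0 0 0.8;0 0 0 0 0 0 0.8;0 0 0 0 0 0 0.8'
```

```text
time: 24.47
tool_pos: [0.454, -0.2857, 0.0052]
tool_rot: [0.0, 1.0, -0.0, 0.0]
contact_force: [-0.4, 0.2, 0.2]
gripper_width: 1.003
time: 25.22
tool_pos: [0.4543, -0.2859, 0.0053]
tool_rot: [0.0, 1.0, -0.0, 0.0]
contact_force: [0.5, -0.8, 3.5]
gripper_width: 0.637
time: 25.72
tool_pos: [0.4547, -0.2862, 0.0917]
tool_rot: [0.001, 1.0, 0.0, 0.001]
contact_force: [0.2, -0.3, -1.7]
gripper_width: 0.643
```

```bash
python3 -m inch '0.005 -0.01 0 0 0 0 0.8;0.005 -0.02 0 0 0 0 0.8;0.005 -0.03 0 0 0 0 0.8;0.01 -0.03 0 0 0 0 0.8;0.02 -0.025 0 0 0 0 0.8;0.026 -0.02 0 0 0 0 0.8;0.03 -0.013 0 0 0 0 0.8;0.031 -0.008 0 0 0 0 0.8;0.03 0 0 0 0 0 0.8;0 0 0 0 0 0 0.8'
python3 -m inch '0 0 0.01 0 0 0 0.8;0 0 0.015 0 0 0 0.8;0 0 0 0 0 0 0.8;0 0 0 0 0 0 0.8;0 0 0 0 0 0 0.8'
```

```text
time: 26.55
tool_pos: [0.6186, -0.1274, 0.0872]
tool_rot: [-0.001, 1.0, 0.001, -0.001]
contact_force: [-0.7, 0.4, -0.3]
gripper_width: 0.635
time: 26.97
tool_pos: [0.6145, -0.1295, 0.0638]
tool_rot: [-0.0, 1.0, -0.0, -0.001]
contact_force: [0.4, -0.3, -0.7]
gripper_width: 0.637
```

Contact is expected at TCP z ≈ 0.0373.

```bash
python3 -m inch '0.002 0 0.01 0 0 0 0.8;0 0 0.009 0 0 0 0.8;0 0 0.004 0 0 0 0.8;0 0 0 0 0 0 0.8;0 0 0 0 0 0 0.8;0 0 0 0 0 0 0.8'
python3 -m inch '0 0 0.002 0 0 0 0.8;0 0 0 0 0 0 0.8;0 0 0 0 0 0 0.8'
python3 -m inch '0 0 0.001 0 0 0 0.8;0 0 0 0 0 0 0.8;0 0 0 0 0 0 0.8'
```

```text
time: 27.47
tool_pos: [0.618, -0.1296, 0.0419]
tool_rot: [0.0, 1.0, -0.0, 0.0]
contact_force: [0.3, -0.3, -2.8]
gripper_width: 0.641
time: 27.72
tool_pos: [0.618, -0.1295, 0.0399]
tool_rot: [0.0, 1.0, 0.0, 0.0]
contact_force: [0.2, -0.1, -2.8]
gripper_width: 0.638
time: 27.97
tool_pos: [0.6178, -0.1295, 0.0388]
tool_rot: [-0.0, 1.0, -0.0, -0.0]
contact_force: [0.3, -0.8, -2.0]
gripper_width: 0.641
```

```bash
python3 -m inch '0 0 0.001 0 0 0 0.8;0 0 0 0 0 0 0.8;0 0 0 0 0 0 0.8'
python3 -m inch '0 0 0.0007 0 0 0 0.8;0 0 0 0 0 0 0.8;0 0 0 0 0 0 0.8'
```

```text
time: 28.22
tool_pos: [0.6178, -0.1295, 0.0377]
tool_rot: [-0.0, 1.0, -0.0, -0.0]
contact_force: [0.0, 0.1, -0.8]
gripper_width: 0.636
time: 28.47
tool_pos: [0.618, -0.1296, 0.0374]
tool_rot: [0.0, 1.0, 0.0, 0.0]
contact_force: [-0.5, -0.1, 0.5]
gripper_width: 0.639
```

Contact reached. I'll release, retreat upward, then back away towards the robot so both cameras see the rail.

```bash
python3 -m inch '0 0 0 0 0 0 0.34;0 0 0 0 0 0 0.3;0 0 0 0 0 0 0.25;0 0 0 0 0 0 0.15;0 0 0 0 0 0 0;0 0 0 0 0 0 0;0 0 0 0 0 0 0'
python3 -m inch '0 0 -0.01 0 0 0 0;0 0 -0.03 0 0 0 0;0 0 -0.035 0 0 0 0;0 0 -0.035 0 0 0 0;0 0 -0.03 0 0 0 0;0 0 -0.03 0 0 0 0;0 0 0 0 0 0 0'
python3 -m inch '-0.025 0 0 0 0 0 0;-0.025 0 0 0 0 0 0;-0.025 0 0 0 0 0 0;-0.025 0 0 0 0 0 0;-0.025 0 0 0 0 0 0;-0.025 0 0 0 0 0 0;-0.025 0 0 0 0 0 0;-0.02 0 0 0 0 0 0;0 0 0 0 0 0 0;0 0 0 0 0 0 0'
python3 - <<'E'
from h import *
t=grab_frame('top');s=grab_frame('scene')
cv2.imwrite('pics/s6.png',cv2.resize(s[80:320,120:350],None,fx=2.4,fy=2.4));cv2.imwrite('pics/t6.png',cv2.resize(t[120:280,140:400],None,fx=3,fy=3))
S=[(.613,.1464),(.614,.0575),(.615,-.0325),(.6168,-.1295)]
for n,im in(("top",t),("scene",s)):
    B=blobs(glass(im),40,400)
    for h,c in zip((76,62,48,34),S):
        e=proj(n,(*c,.032+h/1000)); b=min(B,key=lambda b:np.hypot(*(b[3]-e)))
        p=plane(n,*b[3],.032+h/1000)[:2]; print(n,h,b[0],b[3].round(1),p.round(4),"err mm",round(1e3*np.hypot(*(p-c)),1))
E
```

```text
time: 29.05
tool_pos: [0.6179, -0.1295, 0.0371]
tool_rot: [0.0, 1.0, -0.0, 0.0]
contact_force: [-0.1, 0.2, -0.2]
gripper_width: 1.003
time: 29.63
tool_pos: [0.6216, -0.1307, 0.2171]
tool_rot: [0.002, 1.0, 0.0, 0.007]
contact_force: [1.1, -0.7, 1.9]
gripper_width: 1.002
time: 30.47
tool_pos: [0.4225, -0.1296, 0.2076]
tool_rot: [0.0, 1.0, -0.0, 0.001]
contact_force: [-1.0, 0.4, 0.3]
gripper_width: 1.0
top 76 231 [164.  154.3] [0.6162 0.1459] err mm 3.2
top 62 138 [200. 156.] [0.6173 0.0569] err mm 3.3
top 48 241 [235. 158.] [ 0.6175 -0.0325] err mm 2.5
top 34 177 [272.1 159.2] [ 0.6199 -0.1297] err mm 3.1
scene 76 130 [314.9 131.6] [0.6156 0.1455] err mm 2.8
scene 62 87 [302.4 158. ] [0.6162 0.0562] err mm 2.6
scene 48 193 [288.9 186.4] [ 0.6167 -0.0332] err mm 1.8
scene 34 173 [273.6 219.9] [ 0.6189 -0.1302] err mm 2.3
```

View pics/s6.png

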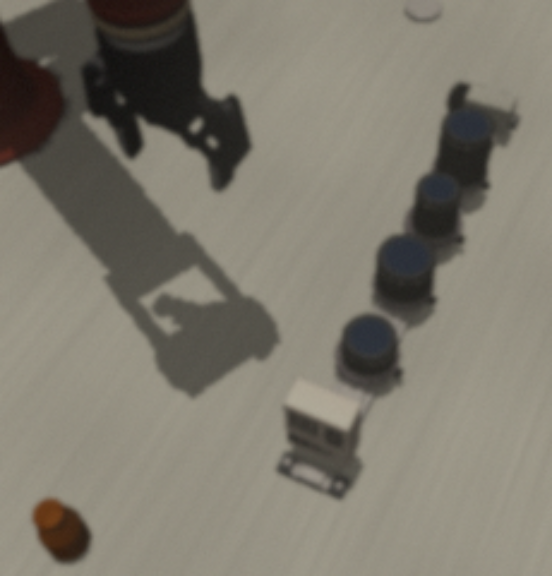

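View pics/t6.png

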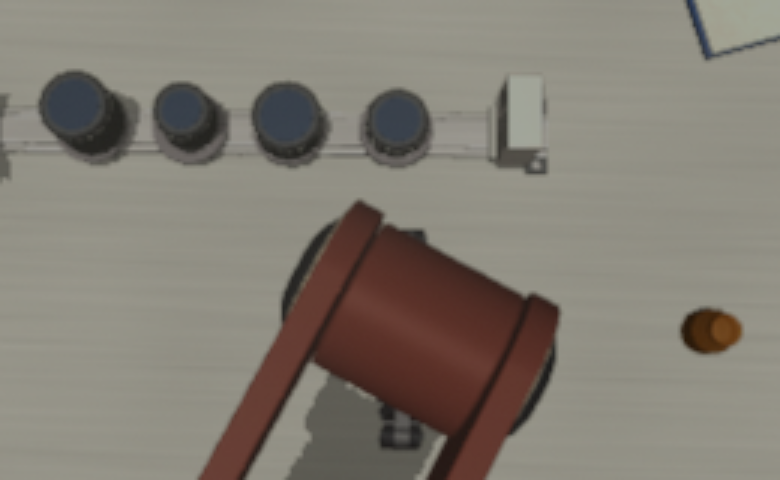

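All four lenses are upright on their seats in order, within about 3 mm of centre in both views. The loupe is where it was and the arm is clear. Handing in.

```bash
python3 -c "
from plant import *
job_done()"
```

```text
the job is handed in; nothing more can be done
```

I placed all four lenses on the rail in height order, counting from the white chart block: 34, 48, 62 and 76 mm. I lowered each one until I felt contact and then released it. The job was handed in at about 30.6 s of the 112 s allowed.

- **Centring:** in the last pictures, every lens stood within 1.8–3.3 mm of its measured seat centre in both camera views, against the 12 mm limit.
- **Upright and clear:** all four looked upright with the glass up. The arm was open and well clear of everything.
- **Loupe:** it looked unmoved in the pictures; I did not measure its final position.
- **Disagreements:** the two cameras differed by up to about 4 mm on the initial seat positions, and I used the top view. In the final check both views put all four lenses about 2–3 mm farther from the robot than those seat centres. No check failed.

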